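Take a stripe width off a sample tile with sprung tweezers

TASK

Slide the white sample tile into the corner of the wooden fence on the board, flush against both fence strips and square. Then pick up the bent-nose sprung tweezers, bring their points a few millimetres above the tile's blue stripe without touching the fresh tile, and squeeze them so that one point stands over each long edge of the stripe, the points the stripe's width (20 mm) apart. Finish while still holding them there with the gap steady, so that I can run the lock nut up; leave the brushes, saucer, cup, bottle and block where they are.

Things in the scene. Friction and masses are not known exactly. Their poses are not given: they have to be found in the camera images.
- board: fixed plywood board 240 x 240 x 12 mm, flat on the bench, on its left or right half; origin at the centre of its underside. Dark wooden fence strips, 15 mm wide, rising 14 mm above the board's face, run along its +x (far) side and its +y (left) side; their inner faces lie at x = +105 and y = +105 mm in the board's frame
- fence_corner (a point): inner corner of the fence at the level of the board's top face, 12 mm above the bench; axes as the board's
- tile: loose white ceramic tile 100 x 100 x 10 mm, about 0.2 kg, lying on the board 25 to 60 mm short of each fence and up to 0.3 rad askew; origin at the centre of its underside. Flush in the corner (its x along the board's x) its origin is at x = y = 55 mm in the board's frame. Too wide to grip: push it by its side faces
- stripe (a point): centre of the tile's top face and of the blue stripe painted on it, 20 mm wide; the stripe runs the whole length of the tile along the tile's x, so its long edges are at y = +10 and -10 mm; axes as the tile's
- tweezers: loose steel bent-nose tweezers, 58 g, lying level across the rails of the brush rest. Origin midway between the thumb plates, at mid-height of the 10 mm tall legs, 39 mm above the bench as it lies; x points along the legs to the points, y across the gap, z up. Heel at x = -90 mm; the legs bend down from x = +46 mm. A brass screw with nut crosses at x = -42 mm, up to 34 mm out at +y
- plates (a point): the tweezers' origin again, midway between the two dark ribbed thumb plates (each 28 mm long, 14 mm tall) where they are squeezed. Outside width over the plates: 47 mm untouched, 30 mm with the plates parallel at the 20 mm point gap; there the points close 1.7 mm per mm. The spring pushes each plate with 9 N at the 20 mm gap, in proportion to the squeeze; barely squeezed they swing in the grip
- tip_left (a point): end and lowest spot of the point on the tweezers' +y side: at x = +65, z = -28 mm in the tweezers' frame; y = +22 mm untouched, +10 mm at the 20 mm gap
- tip_right (a point): the same on the tweezers' -y side
- leg_left (a joint): inward turn of the +y leg about the heel, rad: 0 untouched, 0.080 at the 20 mm gap when both legs are turned alike. Gap of the points in mm = 44.8 - 155 x (leg_left + leg_right)
- leg_right (a joint): inward turn of the -y leg about the heel, rad, as leg_left
- brush_rest: fixed wooden brush rest: base 118 (x) x 190 (y) x 5 mm, origin at the centre of its underside; rails 8 mm thick along y at x = -49 and +49 mm, tops 34 mm above the bench, a 12 mm tall dowel at each rail end. The tweezers lie across both rails near y = -45 mm, thumb plates near x = +15 mm, points hanging out beyond the +x rail
- hake_brush: flat wooden brush with a wide paper-coloured head, 180 mm long, lying along the brush rest's x on its rails beside the tweezers; origin at its underside
- saucer: small blue colour saucer, 54 mm across, 14 mm high, standing on the near right corner of the board; origin at its underside
- mug: white cup, 80 mm across, 95 mm high, on the bench at the left; origin at its underside
- squeeze_bottle: black bottle with white cap, 52 mm across, 130 mm high, on the bench at the right; origin at its underside
- rubbing_block: white perforated rubbing block 85 x 36 x 18 mm on the bench in front of the robot; origin at its underside
- round_brush: brush with brown handle, 185 mm long, 12 mm thick, on the bench at the right near the robot; origin at its underside

How it is judged:
On the way, in this order (a step that is already met when the one before it is completed fails the run):
1. the tile lies flush against both fence strips, square in the corner (x of tile in the frame of board between 0.0525 and 0.0575 m and y of tile in the frame of board between 0.0525 and 0.0575 m and angle between the x axis of tile and the x axis of board, either way round below 0.03 rad), for 0.2 s.
2. the tweezers are lifted clear of the brush rest (height (world z) of tweezers above 0.055 m and contact force between tweezers and the fingers above 2 N and contact force between tweezers and brush_rest below 0.05 N), for 0.2 s.
At the end, for the whole second after the job is handed in: Tile flush within 2.5 mm at both fences, square within 0.03 rad. Fingers hold the tweezers (over 2 N), free of tile, board and rest, at rest: points 20 +-2 mm apart, each within 4 mm of its stripe edge, within 40 mm of the tile's middle along the stripe, 1 to 15 mm above the tile (all of step 1 and distance between tip_left and tip_right between 0.018 and 0.022 m and x of tip_left in the frame of stripe between -0.04 and 0.04 m and z of tip_left in the frame of stripe between 0.001 and 0.015 m and x of tip_right in the frame of stripe between -0.04 and 0.04 m and z of tip_right in the frame of stripe between 0.001 and 0.015 m and ((y of tip_left in the frame of stripe between 0.006 and 0.014 m and y of tip_right in the frame of stripe between -0.014 and -0.006 m) or (y of tip_right in the frame of stripe between 0.006 and 0.014 m and y of tip_left in the frame of stripe between -0.014 and -0.006 m)) and contact force between tweezers and the fingers above 2 N and contact force between tweezers and tile below 0.05 N and contact force between tweezers and board below 0.05 N and contact force between tweezers and brush_rest below 0.05 N and linear speed of each of tweezers, tile below 0.01 m/s); the arm keeps its last pose, push and grip.
It fails at once if the tweezers touch the fresh tile (contact force between tweezers and tile above 0.3 N).
It fails at once if a brush, the saucer, cup, bottle or block is moved by more than 20 mm (distance of any of hake_brush, saucer, mug, squeeze_bottle, rubbing_block, round_brush from where it was at the start of the episode above 0.02 m).
It also fails if it takes over 72 s, if anything falls off the work surface, if the arm or the gripper's body presses on something with over 40 N, if the wrist force passes 120 N, or if a joint passes its speed limit or range.

ROBOT

A 6-joint arm with a two-finger parallel gripper is mounted at the origin on the work surface. World frame = base frame: x ahead of the robot, y to its left, z up, the work surface at z = 0. Lengths are in m, angles in rad, forces in N, time in s.
With the tool pointing down it reaches from about 0.375 to 0.925 m from the base axis. Payload 5.7 kg.
Tool frame: the origin (TCP) lies midway between the tips of the shut fingers; the grasp point (between the pads) lies 19 mm behind it; z points along the fingers, y is the line along which they close (so a half turn about z gives the same grasp; the last joint's range is limited). The gripper opens to 88 mm and grips with 3 to 60 N. Pads are 20 mm wide; open, the fingers measure 115 mm over their backs; the gripper's body (75 mm by 178 mm) begins 61 mm behind the grasp point.
Start: joints at [-1.363, 0.359, 1.51, -0, 1.272, -0.115], TCP at [0.19, -0.569, 0.223] pointing down, gripper open.
Joint ranges: [-2.97, 2.97], [-1.01, 2.36], [0.21, 2.38], [-0.96, 4.11], [0.2, 2.71], [-2.98, 2.98]. Speed limits (rad/s): [2.39, 2.39, 3.14, 3.14, 3.14, 3.14].

INTERFACE

Orientations are given as a unit quaternion [x, y, z, w].
In Python, from bench import move_ptp, servo_line, goto_joints, move_gripper, sleep, inverse_kinematics, capture, PlanningError, close_job, spot_in, silhouettes, current_clock, current_joint_pos, current_qvel, current_joint_torque, current_position, current_orientation, current_force, current_torque, current_finger_gap, current_grip_force gives the robot as it stands. Calls block until the motion is done:
- move_ptp(position, orientation): joint-space move of the TCP to a pose.
- servo_line(position, orientation=None, rate=0.15, contact_N=None): straight line of the TCP; orientation=None keeps the orientation; rate is the mean speed in m/s. With contact_N (N) it stops when the force on the tool has changed by that much, and returns True; else False.
- goto_joints(angles): joint-space move.
- move_gripper(opening): finger opening in m; the grip force is fixed at half the most; returns when the fingers have stopped.
- sleep(seconds).
- inverse_kinematics(position, orientation): joint angles nearest the present ones, or None.
- capture(name): name is "side" or "top"; returns a dict with "image" (480x640x3 uint8, blue, green, red), "range_z" (480x640 float32, m along the optical axis (not along the pixel's ray), 0 where there is no reading), "intrinsics" (3x3 intrinsics, pixels), "R" (3x3) and "t" (3): a world point X has camera coordinates R X + t. Camera axes: x right, y down, z forward; pixel columns grow to the right and rows downward; lengths in m; the calibration is good to about 2 mm. A picture is of the moment at which its call begins.
A pose or a line that the arm cannot do raises PlanningError and nothing moves.
- close_job(): hands the job in; it is judged then, once.
Trained networks look in the newest picture that a camera, given by its name, has taken for a name from the list of things; names that differ only in an ending like _2 or _b are one class to them, and where a whole thing is asked for, a point or a joint stands for the part that bears it (a point fixed in the world has none). Each returns a list of dicts, best first, with "conf" (0 to 1); they miss things now and then, are a little off and sometimes report something else, mostly with a low value. They report only what shows in the picture. A call takes as long as a camera call.
- spot_in(camera, query): "xy" ([column, row] in pixels, amid what is visible of it).
- silhouettes(camera, query): "region" (480x640 bool, what is visible of it) and "xy" ([column, row] in pixels, amid what is visible of it).
Readings, each from a call of its own:
- current_clock(): time.
- current_joint_pos(): joint angles.
- current_qvel(): joint speeds.
- current_joint_torque(): joint torques, N m.
- current_position(): TCP position.
- current_orientation(): TCP orientation.
- current_force(): force on the tool from outside, world axes, zero at the start.
- current_torque(): the same for the moment, N m.
- current_finger_gap(): finger opening in m.
- current_grip_force(): force on a finger pad.
Only numpy, scipy, OpenCV 4.12 (cv2) and the standard library are available. Lean on these libraries where they do the work, as an engineer would, in place of code of your own. Each camera call takes 0.05 s, during which the arm holds its last target. There are 200 camera calls.

## Working session

There is one attempt and no reset: what is moved stays moved. The work goes in short steps, each a Python script; the robot and the scene stay as the last script left them, time stands still between calls to the robot, and variables do not carry over. Pictures are saved under pics/ and viewed, at most 10 in all, crops included, and the job is handed in when it is done.

```bash
ls; mkdir -p pics; cat > h.py <<'E'
import numpy as np, cv2
from bench import *
def cloud(c):
    d=c["range_z"].astype(float);K=c["intrinsics"]
    v,u=np.mgrid[0:480,0:640]
    P=np.stack([(u-K[0,2])/K[0,0]*d,(v-K[1,2])/K[1,1]*d,d],-1)
    W=(P-c["t"])@c["R"]
    W[d<=0]=np.nan
    return W
def proj(c,X):
    p=c["intrinsics"]@(c["R"]@np.asarray(X,float)+c["t"]); return p[:2]/p[2]
def pix2z(c,uv,z):
    r=np.linalg.inv(c["intrinsics"])@np.array([uv[0],uv[1],1.]); R=c["R"]; o=-R.T@c["t"]; d=R.T@r
    return o+d*(z-o[2])/d[2]
def down(yaw):
    # tool z down; tool y axis direction in world at angle yaw
    from scipy.spatial.transform import Rotation as Ro
    y=np.array([np.cos(yaw),np.sin(yaw),0]);z=np.array([0,0,-1.]);x=np.cross(y,z)
    return Ro.from_matrix(np.stack([x,y,z],1)).as_quat()
E
python3 - <<'E'
from h import *
for n in("top","side"):
    c=capture(n);cv2.imwrite(f"pics/{n}0.png",c["image"]);W=cloud(c)
    print(n,c["intrinsics"][0,0],-c["R"].T@c["t"],c["R"][2])
    for q in["board","tile","stripe","tweezers","plates","tip_left","tip_right","brush_rest","hake_brush","saucer","mug","squeeze_bottle","rubbing_block","round_brush"]:
        for s in silhouettes(n,q)[:2]:
            m=s["region"]; r=cv2.minAreaRect(np.nan_to_num(W[m][:,:2]).astype(np.float32)*1000)
            print(q,round(s["conf"],2),np.round(s["xy"]),m.sum(),np.round(np.nanmedian(W[m],0),3),np.round(r[0]),np.round(r[1]),round(r[2],1))
print(current_orientation())
E
```

```text
pics
top 448.946135348938 [ 0.39135021 -0.02110666  1.10419752] [ 0.11845244  0.00117128 -0.99295904]
board 0.82 [399. 249.] 7530 [ 0.521 -0.205  0.014] [ 326. -178.] [271. 691.] 82.8
tile 0.7 [390. 230.] 1676 [ 0.546 -0.191  0.023] [ 294. -130.] [115. 633.] 76.4
stripe 0.74 [397. 248.] 7735 [ 0.523 -0.205  0.014] [ 326. -177.] [271. 690.] 83.0
stripe 0.73 [393. 229.] 1699 [ 0.547 -0.192  0.023] [ 295. -132.] [119. 635.] 76.5
tweezers 0.51 [230. 247.] 118 [0.507 0.166 0.044] [292. 110.] [621.  58.] 15.3
plates 0.87 [229. 244.] 141 [0.509 0.165 0.044] [296. 112.] [630.  60.] 15.3
tip_left 0.66 [226. 222.] 51 [0.557 0.203 0.044] [564. 206.] [62.  9.] 12.8
brush_rest 0.9 [226. 236.] 3223 [0.523 0.214 0.007] [284. 166.] [628. 199.] 12.8
hake_brush 0.98 [194. 221.] 843 [0.56  0.278 0.042] [297. 176.] [684.  81.] 23.8
hake_brush 0.15 [224. 236.] 3346 [0.523 0.212 0.007] [284. 169.] [628. 205.] 12.7
saucer 0.75 [439. 272.] 388 [ 0.437 -0.301  0.023] [ 224. -169.] [ 51. 559.] 58.2
mug 0.87 [ 95. 207.] 1371 [0.602 0.529 0.06 ] [337. 266.] [853.  91.] 44.4
squeeze_bottle 0.69 [526. 213.] 687 [
[... 1135 characters left out ...]
 293.] 147 [0.527 0.16  0.041] [527. 156.] [ 60. 111.] 69.4
brush_rest 0.76 [298. 325.] 3018 [0.519 0.226 0.006] [280. 165.] [617. 203.] 12.3
hake_brush 0.92 [273. 341.] 992 [0.555 0.28  0.042] [295. 172.] [680.  72.] 24.1
saucer 0.76 [357. 169.] 168 [ 0.435 -0.303  0.022] [ 435. -300.] [53. 48.] 70.9
mug 0.62 [223. 445.] 2141 [0.604 0.508 0.047] [339. 247.] [832. 111.] 43.7
squeeze_bottle 0.9 [321. 118.] 524 [ 0.57  -0.482  0.067] [ 343. -292.] [128. 892.] 41.4
rubbing_block 0.9 [364. 254.] 457 [0.388 0.006 0.018] [216. -12.] [430.  49.] 3.3
round_brush 0.7 [393. 141.] 192 [ 0.334 -0.461  0.009] [ 327. -462.] [ 30. 177.] 44.8
[ 9.86999925e-01  1.60720701e-01  7.83425180e-06 -5.74759374e-05]
```

```bash
python3 - <<'E'
from h import *
c=capture("top");im=c["image"]
W=cloud(c);np.set_printoptions(suppress=True,precision=4)
hsv=cv2.cvtColor(im,cv2.COLOR_BGR2HSV)
def rect(m,z,n):
    cs,_=cv2.findContours(m.astype(np.uint8),cv2.RETR_EXTERNAL,cv2.CHAIN_APPROX_NONE)
    k=max(cs,key=cv2.contourArea)[:,0]
    p=np.array([pix2z(c,u,z)[:2] for u in k],np.float32)*1000
    r=cv2.minAreaRect(p);print(n,np.round(r[0],1),np.round(r[1],1),round(r[2],2));return p
for q,z in(("board",.012),("tile",.022),("brush_rest",.005),("tweezers",.044),("plates",.046)):
    rect(silhouettes("top",q)[0]["region"],z,q)
b=silhouettes("top","board")[0]["region"]
t=W[...,2]
crop=im[160:320,180:500]
cv2.imwrite("pics/top1.png",cv2.resize(crop,(800,400),interpolation=cv2.INTER_CUBIC))
s=capture("side")["image"][130:380,230:440]
cv2.imwrite("pics/side1.png",cv2.resize(s,(504,600),interpolation=cv2.INTER_CUBIC))
# blue stripe in tile hull
m=silhouettes("top","tile")[0]["region"]
bl=m&(hsv[...,1]>90)
rect(bl,.022,"blue")
# fence: height 
ys,xs=np.where((t>.0215)&(t<.031)&cv2.dilate(b.astype(np.uint8),np.ones((5,5))).astype(bool)&~cv2.dilate(m.astype(np.uint8),np.ones((3,3))).astype(bool)&(hsv[...,2]<140))
print(len(ys));P=W[ys,xs]
np.save("fence.npy",P);print(P.min(0),P.max(0))
E
```

```text
board [ 530.  -204.9] [245.9 242.4] 1.82
tile [ 547.1 -191.2] [100.8  98.4] 89.83
brush_rest [528.7 202.4] [119.5 154.1] 8.97
tweezers [521.6 179.6] [157.1  47.7] 4.92
plates [453.9 163.9] [19.  11.8] 0.98
blue [ 548.2 -191.4] [96.  18.2] 0.39
1219
[ 0.4041 -0.3214  0.0215] [ 0.653  -0.0804  0.031 ]
```

View pics/top1.png

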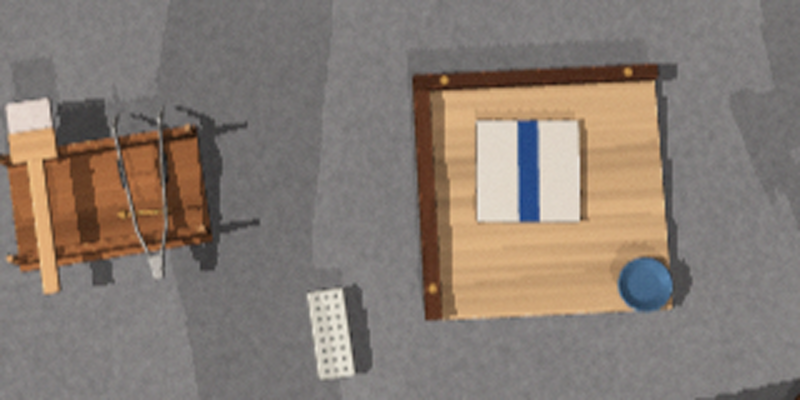

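View pics/side1.png

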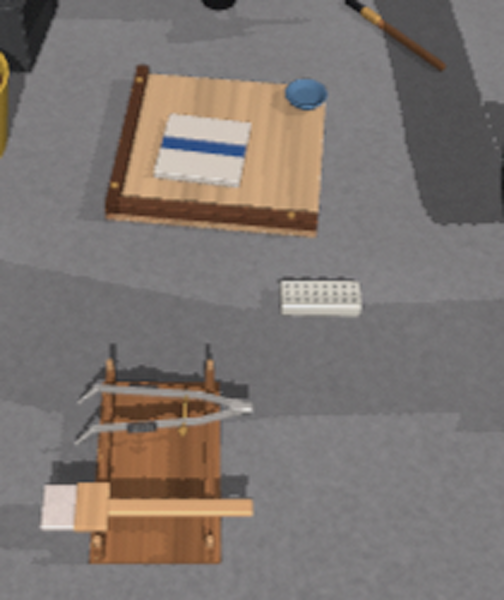

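```bash
cat > fit.py <<'E'
from h import *
np.set_printoptions(suppress=True,precision=4)
from scipy.optimize import least_squares
def edges(cam,q,z,c=None,zs=None):
    """square fit with per-side heights; returns side lines (mid, angle) ordered far,left,near,right"""
    c=c or capture(cam)
    m=silhouettes(cam,q)[0]["region"]
    cs,_=cv2.findContours(cv2.resize(m.astype(np.uint8),None,fx=1,fy=1),cv2.RETR_EXTERNAL,cv2.CHAIN_APPROX_NONE)
    k=max(cs,key=cv2.contourArea)[:,0]
    out={}
    p0=np.array([pix2z(c,u,z)[:2] for u in k]); cen,sz,_=cv2.minAreaRect((p0*1000).astype(np.float32)); cen=np.array(cen)/1000;h=max(sz)/2000
    for n,d in(("far",(1,0)),("left",(0,1)),("near",(-1,0)),("right",(0,-1))):
        zz=(zs or {}).get(n,z); d=np.array(d,float)
        p=np.array([pix2z(c,u,zz)[:2] for u in k])
        a=(p0-cen)@d; b=(p0-cen)@np.array([-d[1],d[0]])
        s=p[(a>h*.85)&(abs(b)<h*.75)]
        if len(s)<8: out[n]=None;continue
        v=cv2.fitLine(s.astype(np.float32)*1000,cv2.DIST_HUBER,0,.01,.01).ravel()
        if v[:2]@np.array([-d[1],d[0]])<0:v[:2]*=-1
        ang=np.arctan2(v[1],v[0])-np.arctan2(d[0],-d[1]); ang=(ang+np.pi)%(2*np.pi)-np.pi
        out[n]=(np.round(v[2:],1),round(ang,4),len(s))
    return out
E
python3 - <<'E'
from fit import *
for cam,zs in(("top",dict(far=.026,left=0.,near=.012,right=.012)),("side",dict(far=.026,left=0,near=.012,right=.012))):
    print(cam,edges(cam,"board",.012,zs=zs)); print(edges(cam,"tile",.022))
    c=capture(cam);W=cloud(c);t=W[...,2]
    # inner fence by brightness inside the board region
    print(edges(cam,"brush_rest",.005))
c=capture("top");hsv=cv2.cvtColor(c["image"],cv2.COLOR_BGR2HSV)
m=silhouettes("top","board")[0]["region"]
pl=m&(hsv[...,2]>150)&(hsv[...,1]>50)
ys,xs=np.where(pl)
# leftmost plank pixel per row & topmost per column
L=[(xs[ys==r].min()-.5,r) for r in range(ys.min()+4,ys.max()-3) if (ys==r).sum()>20]
T=[(cc,ys[xs==cc].min()-.5) for cc in range(xs.min()+4,xs.max()-3) if (xs==cc).sum()>20]
for n,k in(("Lshadowed",L),("T",T)):
    for z in(.012,.026):
        s=np.array([pix2z(c,u,z)[:2] for u in k],np.float32)*1000
        v=cv2.fitLine(s,cv2.DIST_HUBER,0,.01,.01).ravel();print(n,z,v[2:],np.degrees(np.arctan2(v[1],v[0])))
E
```

```text
top {'far': (array([ 647.7, -200.5], dtype=float32), np.float64(0.0555), 74), 'left': (array([530.5, -86.7], dtype=float32), np.float64(0.0412), 74), 'near': (array([ 409.8, -201.6], dtype=float32), np.float64(0.0474), 76), 'right': (array([ 536.8, -323.2], dtype=float32), np.float64(0.0447), 74)}
{'far': (array([ 595. , -192.4], dtype=float32), np.float64(0.0449), 30), 'left': (array([ 549.9, -144.6], dtype=float32), np.float64(0.03), 31), 'near': (array([ 498.9, -192. ], dtype=float32), np.float64(0.0465), 30), 'right': (array([ 541.6, -237.9], dtype=float32), np.float64(-0.0264), 30)}
{'far': None, 'left': (array([516.8, 276.3], dtype=float32), np.float64(0.1341), 45), 'near': None, 'right': (array([533.1, 126. ], dtype=float32), np.float64(0.1436), 48)}
side {'far': (array([ 643.6, -193. ], dtype=float32), np.float64(0.035), 48), 'left': (array([525.6, -88.2], dtype=float32), np.float64(0.0451), 73), 'near': (array([ 406.7, -191.8], dtype=float32), np.float64(0.0403), 48), 'right': (array([ 549.3, -324.1], dtype=float32), np.float64(0.051), 55)}
{'far': (array([ 592.6, -189.8], dtype=float32), np.float64(-0.0023), 20), 'left': (array([ 542.8, -137.4], dtype=float32), np.float64(-0.0198), 30), 'near': (array([ 492.9, -191.3], dtype=float32), np.float64(0.0304), 17), 'right': (array([ 539.8, -241. ], dtype=float32), np.float64(-0.0282), 28)}
{'far': (array([579.9, 218.7], dtype=float32), np.float64(0.1239), 26), 'left': None, 'near': (array([465.3, 208.3], dtype=float32), np.float64(0.1522), 36), 'right': None}
Lshadowed 0.012 [ 524.319  -114.1005] 2.5919673
Lshadowed 0.026 [ 522.6101 -112.9084] 2.5900052
T 0.012 [ 633.4565 -214.1783] -87.58356
T 0.026 [ 630.3557 -211.7398] -87.58279
```

```bash
cat >> h.py <<'E'
BY=.045;BC=np.array([.528,-.205])
def bw(x,y,z):
    a=np.array([np.cos(BY),np.sin(BY)]);b=np.array([-a[1],a[0]])
    p=BC+x*a+y*b;return [p[0],p[1],z]
def wb(p):
    a=np.array([np.cos(BY),np.sin(BY)]);b=np.array([-a[1],a[0]]);d=np.array(p[:2])-BC
    return np.array([d@a,d@b])
E
python3 - <<'E'
from h import *
np.set_printoptions(suppress=True,precision=4)
q=down(BY-np.pi/2)
move_gripper(.05)
move_ptp(bw(-.054,.012,.12),q)
print(current_clock())
print(servo_line(bw(-.054,.012,.0155),rate=.12,contact_N=8),current_position())
r=servo_line(bw(.006,.012,.0155),rate=.04,contact_N=7)
print(r,wb(current_position()),current_force(),current_clock())
servo_line(bw(-.03,.012,.0155),rate=.1);servo_line(bw(-.03,.012,.08),rate=.15)
q=down(BY)
move_ptp(bw(.05,-.065,.08),q)
print(servo_line(bw(.05,-.065,.0155),rate=.12,contact_N=8))
r=servo_line(bw(.05,.006,.0155),rate=.04,contact_N=7)
print(r,wb(current_position()),current_force(),current_clock())
E
```

```text
5.25
False [ 0.4739 -0.1958  0.016 ]
True [-0.0072  0.0124] [-0.3096 -1.0406  0.091 ] 7.3583
False
True [ 0.0501 -0.0073] [-0.7169 -2.4675  1.8241] 11.7417
```

```bash
python3 - <<'E'
from h import *
from fit import edges
np.set_printoptions(suppress=True,precision=4)
r=servo_line(bw(.05,.004,.0155),rate=.04,contact_N=14);print(r,wb(current_position()),current_force())
servo_line(bw(.05,-.03,.0155),rate=.1);servo_line(bw(.05,-.03,.08),rate=.2)
move_ptp(bw(-.03,.055,.08),down(BY-np.pi/2))
servo_line(bw(-.03,.055,.0155),rate=.15,contact_N=8)
r=servo_line(bw(.006,.055,.0155),rate=.04,contact_N=14)
print(r,wb(current_position()),current_force(),current_clock())
servo_line(bw(-.03,.055,.0155),rate=.1);servo_line(bw(-.03,.055,.15),rate=.2)
move_ptp([.45,.05,.2],down(.13-np.pi/2))
c=capture("top")
print(edges("top","tile",.022,c),current_clock())
cv2.imwrite("pics/t2.png",cv2.resize(c["image"][170:310,170:470],(800,373),interpolation=cv2.INTER_CUBIC))
E
```

```text
True [ 0.0502 -0.0073] [-1.5404 -2.6912  1.6201]
True [-0.0072  0.0554] [ 0.8824 -0.3978 -0.0674] 15.4667
{'far': (array([ 631.3, -143.5], dtype=float32), np.float64(-0.0031), 31), 'left': (array([581.6, -99.4], dtype=float32), np.float64(0.0668), 31), 'near': (array([ 531.5, -148. ], dtype=float32), np.float64(0.0372), 32), 'right': (array([ 588.1, -196.8], dtype=float32), np.float64(0.0524), 31)} 17.6167
```

View pics/t2.png

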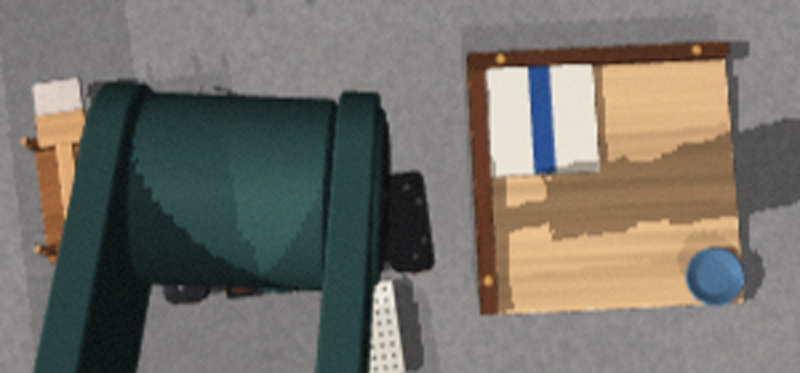

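```bash
cat > tw.py <<'E'
from h import *
from scipy.optimize import least_squares
M=[(-90,0),(-60,8),(0,20.5),(46,22)]
def model(p,side):  # centreline points in world
    x0,y0,a=p;o=[]
    for (x1,y1),(x2,y2) in zip(M[:-1],M[1:]):
        for s in np.linspace(0,1,12): o.append((x1+(x2-x1)*s,side*(y1+(y2-y1)*s),0))
    for s in np.linspace(0,1,8): o.append((46+19*s,side*22,-28*s))
    o=np.array(o)/1000;ca,sa=np.cos(a),np.sin(a)
    return np.stack([x0+ca*o[:,0]-sa*o[:,1],y0+sa*o[:,0]+ca*o[:,1],.039+o[:,2]],1)
def fit(views,p0):
    D=[]
    for c,m in views:
        D.append((c,cv2.distanceTransform((~m).astype(np.uint8),cv2.DIST_L2,5),np.argwhere(m)))
    from scipy.spatial import cKDTree
    def res(p):
        X=np.concatenate([model(p,1),model(p,-1)]);r=[]
        for c,d,px in D:
            q=(c["intrinsics"]@(X@c["R"].T+c["t"]).T).T;q=q[:,:2]/q[:,2:]
            r.append(cv2.remap(d.astype(np.float32),q[:,0].astype(np.float32),q[:,1].astype(np.float32),1).ravel())
            r.append(cKDTree(q).query(px[:,::-1])[0])
        return np.concatenate(r)
    s=least_squares(res,p0,diff_step=1e-3,loss="soft_l1",x_scale=[.01,.01,.1])
    return s.x,np.abs(s.fun).mean()
E
python3 - <<'E'
from tw import *
move_ptp([.4,-.2,.25],down(.13-np.pi/2))
V=[];C={}
for n in("top","side"):
    c=capture(n);S=silhouettes(n,"tweezers")
    print(n,[(round(s["conf"],2),np.round(s["xy"]),s["region"].sum()) for s in S])
    V.append((c,S[0]["region"]))
for k in([0],[1],[0,1]): 
    p,e=fit([V[i] for i in k],[.535,.175,.1]);print(k,np.round(p,4),e)
for (c,m),n,(r,q) in zip(V,"ab",((slice(190,290),slice(170,290)),(slice(270,370),slice(230,350)))):
    im=cv2.resize(c["image"],None,fx=5,fy=5,interpolation=cv2.INTER_CUBIC)
    for s in(1,-1):
        for X in model(p,s): cv2.circle(im,tuple((proj(c,X)*5+2).astype(int)),1,(0,0,255) if s>0 else (0,255,0),-1)
    C[n]=im[r.start*5:r.stop*5,q.start*5:q.stop*5]
cv2.imwrite("pics/tw.png",cv2.resize(np.hstack([C["a"],C["b"]]),(800,333)));cv2.imwrite("pics/twa.png",C["a"])
E
```

```text
top [(0.83, array([242., 265.]), np.int64(75))]
side [(0.93, array([302., 306.]), np.int64(465)), (0.44, array([297., 326.]), np.int64(3159))]
[0] [0.524  0.178  0.1946] 4.792482870699726
[1] [0.5356 0.1772 0.1438] 1.1063830114783537
[0, 1] [0.5328 0.177  0.1497] 2.0179474147478276
```

View pics/tw.png

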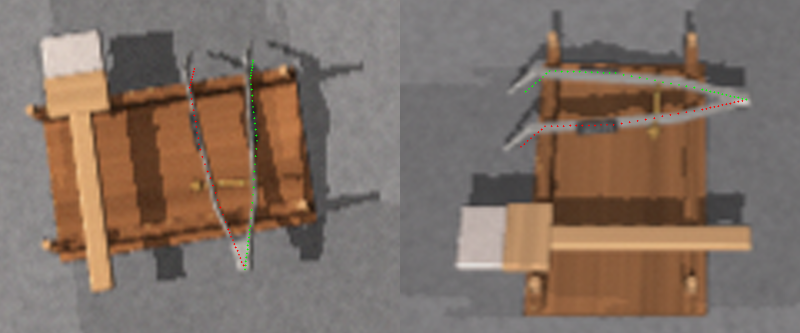

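```bash
python3 - <<'E'
from tw import *
for n,uv in(("top",(228.5,228.1)),("side",(289.1,308.1))):
    c=capture(n);W=pix2z(c,uv,.041)
    for p in([.5356,.1772,.1438],[.5328,.177,.1497]):
        d=W[:2]-p[:2];a=p[2];print(n,W,d@[np.cos(a),np.sin(a)],d@[-np.sin(a),np.cos(a)])
    print([np.round(pix2z(c,s["xy"],.044),3) for s in spot_in(n,"plates")])
E
```

```text
top [0.54497392 0.19990334 0.041     ] 0.012530666257382615 0.021125683757217864
top [0.54497392 0.19990334 0.041     ] 0.015453601693360337 0.02083155255233423
[array([0.511, 0.168, 0.044]), array([0.396, 0.004, 0.044]), array([ 0.581, -0.147,  0.044])]
side [0.53901416 0.20247382 0.041     ] 0.0070007828961169815 0.02452368990058489
side [0.53901416 0.20247382 0.041     ] 0.009943862699368295 0.024262125676120704
[array([0.516, 0.192, 0.044]), array([0.535, 0.168, 0.044])]
```

```bash
python3 - <<'E'
from tw import *
np.set_printoptions(suppress=True,precision=4)
q=down(.145-np.pi/2);p=[.5404,.1779]
move_gripper(.07)
move_ptp([*p,.12],q)
print(servo_line([*p,.02],rate=.1,contact_N=8),current_position())
move_gripper(.030);print(current_finger_gap(),current_grip_force())
servo_line([*p,.10],rate=.06);sleep(.3)
print(current_finger_gap(),current_grip_force(),current_force(),current_torque(),current_clock())
C=[]
for n in("top","side"):
    c=capture(n);u=proj(c,[p[0],p[1],.11]).astype(int)
    C.append(cv2.resize(c["image"][u[1]-50:u[1]+50,u[0]-50:u[0]+50],(400,400),interpolation=cv2.INTER_CUBIC));print(n,u)
cv2.imwrite("pics/g.png",np.hstack(C))
E
```

```text
False [0.541  0.178  0.0205]
0.03005095670530688 10.585212707519531
0.030469056356505455 9.163058549165726 [-0.0104  0.1522 -0.4704] [ 0.0178  0.0062 -0.0297] 24.8333
top [231 225]
side [289 281]
```

View pics/g.png

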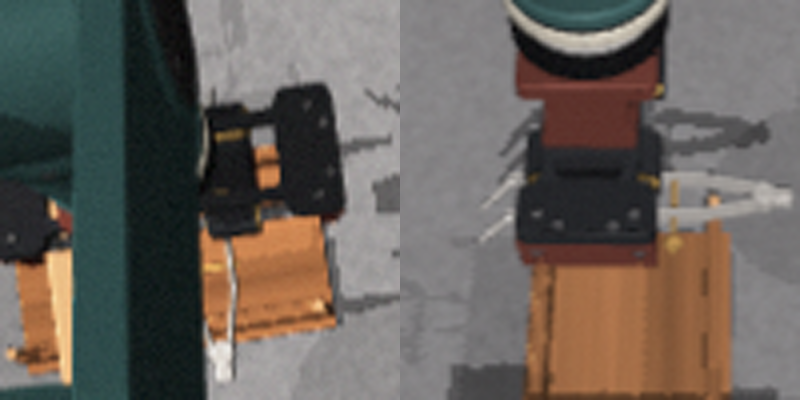

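```bash
python3 - <<'E'
from tw import *
np.set_printoptions(suppress=True,precision=4)
q=down(BY-np.pi/2)
move_ptp(bw(-.012,.053,.12),q)
servo_line(bw(-.012,.053,.045),rate=.08);sleep(.3)
print(current_position(),current_finger_gap(),current_grip_force(),current_clock())
C=[]
for n in("top","side"):
    c=capture(n);u=proj(c,bw(.045,.053,.03)).astype(int);print(n,u)
    C.append(cv2.resize(c["image"][u[1]-30:u[1]+30,u[0]-30:u[0]+30],(400,400),interpolation=cv2.INTER_CUBIC))
    for k in("tip_left","tip_right","stripe","tweezers"): print(k,[(round(s["conf"],2),np.round(s["xy"],1),s["region"].sum()) for s in silhouettes(n,k)[:2]])
cv2.imwrite("pics/h.png",np.hstack(C))
E
```

```text
[ 0.5139 -0.1527  0.0453] 0.030398389008752896 9.162868559360504 27.5833
top [374 217]
tip_left [(0.62, array([384.5, 255. ]), np.int64(13)), (0.48, array([227.7, 235.3]), np.int64(3206))]
tip_right []
stripe [(0.54, array([355.6, 204.5]), np.int64(250))]
tweezers [(0.42, array([355.5, 209.7]), np.int64(264))]
side [303 198]
tip_left [(0.5, array([340.8, 190.9]), np.int64(70))]
tip_right [(0.42, array([350. , 191.4]), np.int64(18))]
stripe [(0.56, array([294.7, 203. ]), np.int64(783))]
tweezers [(0.72, array([352.1, 194.5]), np.int64(139))]
```

View pics/h.png

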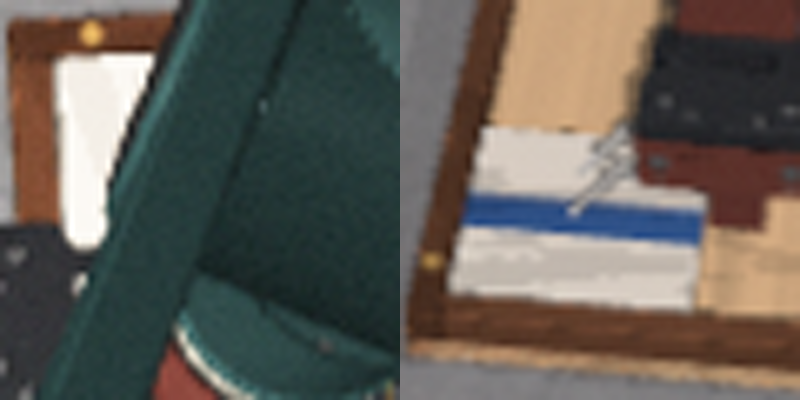

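```bash
cat > m.py <<'E'
from tw import *
np.set_printoptions(suppress=True,precision=4)
def look(name):
    c=capture("side");im=c["image"];hsv=cv2.cvtColor(im,cv2.COLOR_BGR2HSV)
    m=(hsv[...,0]>100)&(hsv[...,0]<125)&(hsv[...,1]>130);m[:,:275]=0;m[:,345:]=0;m[:185]=0;m[:225]&=True;m[225:]=0
    E=[];cols=[u for u in range(284,320) if 3<m[:,u].sum()<9]
    for u in cols:
        r=np.where(m[:,u])[0];E.append((pix2z(c,(u,r.min()-.5),.022)[:2],pix2z(c,(u,r.max()+.5),.022)[:2]))
    for i,nm in((0,"far(right)edge"),(1,"left edge")):
        v=cv2.fitLine(np.array([e[i] for e in E],np.float32)*1000,cv2.DIST_HUBER,0,.01,.01).ravel();print(nm,v[2:],v[1]/v[0],"board y",wb(v[2:]/1000)*1000)
    u0,v0=280,178
    cv2.imwrite(name,cv2.resize(im[v0:v0+40,u0:u0+50],(800,640)[:2] if 0 else (750,600),interpolation=cv2.INTER_CUBIC))
    return c
E
python3 - <<'E'
from m import *
servo_line(bw(-.012,.053,.040),rate=.05);sleep(.3)
print(current_position(),wb(current_position()),current_finger_gap(),current_grip_force())
c=look("pics/k.png")
for s in(1,-1):
    X=bw(-.012+.065,.053+s*.0103,.031);print("expected px",proj(c,X))
E
```

```text
[ 0.5137 -0.1526  0.04  ] [-0.012  0.053] 0.03008785981005616 9.162957966327667
far(right)edge [ 580.4337 -155.0917] 0.05423134 board y [54.6257 47.499 ]
left edge [ 577.6606 -139.9758] 0.05484651 board y [52.5354 62.7244]
expected px [299.7508 200.383 ]
expected px [300.7664 195.0617]
```

View pics/k.png

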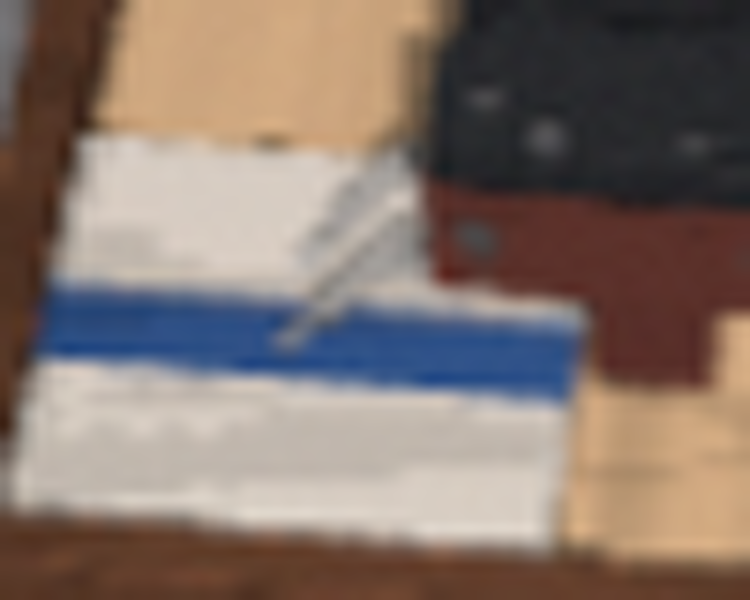

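```bash
python3 - <<'E'
from m import *
servo_line(bw(-.012,.0538,.040),rate=.03);sleep(1)
print(wb(current_position()),current_finger_gap(),current_grip_force(),np.abs(current_qvel()).max(),current_clock())
print(close_job())
E
```

```text
[-0.012   0.0538] 0.030075382657336242 9.163090288639069 0.001187601799437272 29.9333
the job is handed in; nothing more can be done
None
```

I handed the job in at about 30 s, with no verdict returned. The tile is pushed flush into the fence corner, and the tweezers are held squeezed to 30 mm over the plates (nominal 20 mm point gap), points about 9 mm above the stripe. The side camera put the left point close to the stripe's left edge, but the right point and the gap itself were too coarse to confirm by image.

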